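# Unlock the blue-lidded sample case

### The arm

A 6-joint arm with a two-finger parallel gripper is mounted at the origin on a cart in front of the work surface, level with it; the furniture and walls round the work are solid. World frame = base frame: x ahead of the robot, y to its left, z up, the work surface at z = 0. Lengths are in m, angles in degrees, forces in N, time in s.
With the tool pointing down it reaches from about 0.325 to 0.775 m from the base axis. Payload 5.5 kg.
Tool frame: the origin (TCP) lies midway between the tips of the shut fingers; the grasp point (between the pads) lies 19 mm behind it (manip.grip_point_offset is the z of the grasp point in the tool frame, in m); z points along the fingers, y is the line along which they close (so a half turn about z gives the same grasp; the last joint's range is limited). The gripper opens to 88 mm and grips with 3 to 60 N. Pads are 20 mm wide; open, the fingers measure 115 mm over their backs; the gripper's body (75 mm by 178 mm) begins 61 mm behind the grasp point.
Start: joints at [-80.426, 5.22, 70.514, -0, 104.267, -3.249], TCP at [0.133, -0.585, 0.223] pointing down, gripper open.
Joint ranges: [-164.24, 164.24], [-49.07, 125.15], [9.68, 141.18], [-86.29, 266.29], [3.28, 154.24], [-151.56, 151.56]. Speed limits (degrees/s): [147.25, 147.25, 172.46, 180, 180, 180].

### API

Orientations are given as a 3x3 rotation matrix whose columns are the frame's x, y, z axes.
In Python, from bench import manip, optics, workorder gives the robot as it stands (manip), with the cameras (optics) and the job (workorder).
- The arm moves only by the tool step_hand, called after "Call:" as name(argument=value, ...) on one line, values as JSON. Schema: {"type":"object","properties":{"ticks":{"type":"array","items":{"type":"number"},"minItems":5,"maxItems":60},"grip_n":{"type":"number"},"only":{"type":"string"},"quiet":{"type":"boolean"},"lines":{"type":"string"}},"required":["ticks"],"additionalProperties":false}. ticks is one flat list of numbers that holds 1 to 12 rows one after another, with no inner brackets; each row has 5 numbers: dx, dy, dz in a scale on which 1.0 is 75 cm, then a turn about the tool's z in shares of 360 degrees (1.0 is 360 degrees), then the opening from 0.0 (shut) to 1.0 (fully open); each row is the pose to reach, as a shift and turn from the pose commanded when the call began, along the tool's axes at that moment; what a row does not reach only later rows make up. A row lasts 1/12 s, in which the tool goes at most 0.0417 m and 7.16 degrees, less where a joint would pass 70% of its speed; a pose out of reach is approached as far as the arm can. The fingers move at their own pace and stop on an object; grip_n is the grip in N (left out, the last holds). Time passes only in rows, so rows that do not move let the fingers close. The tool returns the time, the measured TCP pose, the force, the opening and the grip force at its end. only (a regular expression) keeps the lines of the reply that match it, lines (a string "A,B") keeps lines A to B, and quiet returns only ok. A shift or turn number past 1, either way, is cut back to 1. Input that does not fit is refused with a message, and nothing moves.
- manip.get_obs(): the state, without advancing time (a new reading comes with each control period).
- optics.camera(name): name is "side" or "top" or "wrist"; returns the picture (384x512x3 uint8, blue, green, red); there is no depth.
- optics.camera_model(name): a dict with "fx", "fy", "cx", "cy" (pixels), "world_from_camera" (4x4, takes a point from camera to world coordinates). Camera axes: x right, y up, looking along -z (the intrinsics and any distortion apply to the point x, -y, -z); pixel columns grow to the right and rows downward; lengths in m; the calibration is good to about 2 mm. A picture is of the moment at which its call begins: read the wrist's pose just before it. camera_model takes no time and is no camera call; for the wrist camera it gives the pose at the moment of the call.
- workorder.close_job(): hands the job in; it is judged then, once.
The state is a dict: "clock": time; "joint_positions": joint angles; "dq": joint speeds; "joint_efforts": joint torques, N m; "eef_pos": TCP position; "eef_rot": TCP orientation; "contact_force": force on the tool from outside, world axes, zero at the start; "torque": the same for the moment, N m; "gripper_width": opening from 0.0 (shut) to 1.0 (fully open); "finger_force": force on a finger pad.
Only numpy, scipy, OpenCV 4.12 (cv2) and the standard library are available. Lean on these libraries where they do the work, as an engineer would, in place of code of your own. Each camera call takes 0.05 s, during which the arm holds its last target. There are 200 camera calls.

### The job

Unlock the sample case with the blue lid: first slide its red keeper as far as it goes out of the bolt's way, then draw the bolt fully back by its yellow knob so that the lid is free to be lifted. Leave both drawn back and let go; leave the grey-lidded case locked.

Things in the scene. Friction and masses are not known exactly. Their poses are not given: they have to be found in the camera images.
- keeper_tab (a point): BLUE-lidded case's red keeper: upright tab 12 (x) x 21 (y) x 42 mm on a flat slide; point on its centre line, 5 mm below its top, 101 mm over the bench. Axes = the case's: z up, x away from the robot at yaw 0, y along its long side. Case 140 x 200 x 60 mm, fixed, left or right of the grey one. The slide's far end is a raised nose behind the bolt's tail: it blocks the bolt
- bolt_knob (a point): BLUE-lidded case's bolt: upright yellow round knob, 18 mm diameter, 27 mm tall, on a steel rod; point on its axis, 6 mm below its top, 101 mm over the bench. Same axes. With both shut it is 60 mm in x and 49 mm in y from keeper_tab. Fingertips kept 81 mm or more over the bench touch only tab and knob (rod, guides and nose reach 78 mm). Pinch or push from above
- keeper (a joint): red keeper of the blue case, m: 0 = locked (0 to 0.005 at the start), 0.030 = fully back at its stop; grows as the tab moves along its point's -x (towards the robot). Stays where it is left, moves with about 2 N. Its nose frees the bolt from about 0.018 on
- bolt (a joint): bolt of the blue case, m: 0 = shot home in the strike, 0.040 = fully drawn, at its stop; grows as the knob moves along its point's -y (to the robot's right). Stays where it is left, moves with about 2 N; cannot move more than about 3 mm while the keeper is in
- grey_keeper (a joint): red keeper of the other case, which is alike in all but its light GREY lid; same meaning, starts locked (0 to 0.005) and shall stay so

How it is judged (in metres and radians):
On the way, in this order (a step that is already met when the one before it is completed fails the run):
1. the blue case's keeper is slid back while the bolt is still home (value of joint keeper above 0.024 m and value of joint bolt below 0.008 m), for 0.1 s.
2. the blue case's bolt is drawn back (value of joint bolt above 0.034 m), for 0.1 s.
At the end, for the whole second after the job is handed in: The blue case's keeper is at least 22 mm back (of 30) and its bolt at least 34 mm drawn (of 40); the grey case's keeper is still in (less than 12 mm) (value of joint keeper above 0.022 m and value of joint bolt above 0.034 m and value of joint grey_keeper below 0.012 m); the robot touches nothing.
It fails at once if the grey case is unlocked: its keeper is moved back 12 mm or more (value of joint grey_keeper above 0.012 m).
It also fails if it takes over 45 s, if anything falls off the work surface, if the arm or the gripper's body presses on something with over 40 N, if the wrist force passes 120 N, or if a joint passes its speed limit or range.

## Working session

There is one attempt and no reset: what is moved stays moved. The work goes in short steps, Python scripts to look and compute and a tool call to move; the robot and the scene stay as the last step left them, time stands still between calls to the robot, and variables do not carry over. Pictures are saved under pics/ and viewed, at most 10 in all, crops included, and the job is handed in when it is done.

```bash
ls; mkdir -p pics
```

Run:
```python
from bench import manip, optics, workorder
import cv2,numpy as np
for n in("top","side"):
    im=optics.camera(n); cv2.imwrite(f"pics/{n}0.png",im)
    m=optics.camera_model(n); print(n,{k:(np.round(v,4).tolist() if k=="world_from_camera" else v) for k,v in m.items()})
o=manip.get_obs(); print(o["eef_pos"],np.round(o["eef_rot"],3).tolist(),o["clock"],manip.grip_point_offset)
cv2.imwrite("pics/both0.png",np.vstack([cv2.imread("pics/top0.png"),cv2.imread("pics/side0.png")])[:, :])
```

```text
bench.py
pics
top {'fx': 357.05345231165296, 'fy': 357.05345231165296, 'cx': 259.72643218630435, 'cy': 186.73728344406015, 'world_from_camera': [[0.0147, 0.9835, -0.1804, 0.3863], [-0.9999, 0.0139, -0.0059, 0.052], [-0.0033, 0.1805, 0.9836, 0.9458], [0.0, 0.0, 0.0, 1.0]]}
side {'fx': 350.2631977684239, 'fy': 350.2631977684239, 'cx': 253.2301094012585, 'cy': 188.2681188121239, 'world_from_camera': [[-0.967, 0.1359, -0.2157, 0.3331], [-0.2541, -0.4473, 0.8575, 0.7925], [0.0201, 0.884, 0.467, 0.5072], [0.0, 0.0, 0.0, 1.0]]}
[ 0.13311944 -0.58477082  0.22161544] [[0.975, 0.222, -0.0], [0.222, -0.975, 0.002], [0.0, -0.002, -1.0]] 0.1 -0.0187
```

View pics/top0.png

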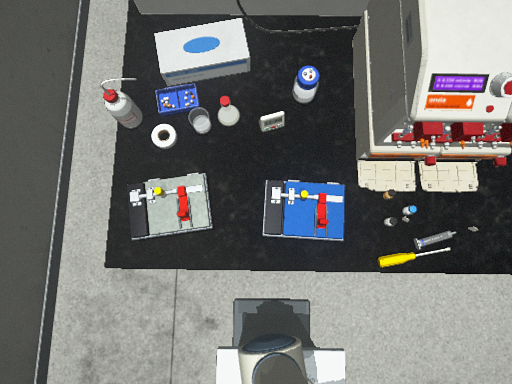

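View pics/side0.png

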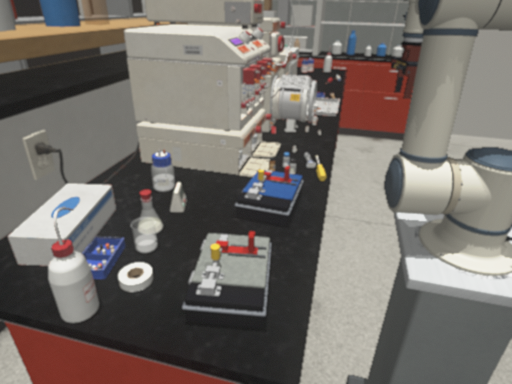

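Top view: the blue case is at about (305,210), its knob near (304,195) and red keeper near (322,210); the grey case is to the left at (172,205). In the side view the blue case is at (270,192). Next I'll segment and triangulate.

Run:
```python
import cv2,numpy as np
a=cv2.imread("pics/top0.png")[170:250,255:355]; b=cv2.imread("pics/side0.png")[155:235,225:325]
cv2.imwrite("pics/crop0.png",np.vstack([cv2.resize(x,(375,300),interpolation=cv2.INTER_CUBIC) for x in(a,b)]))
for n,(r0,r1,c0,c1) in dict(top=(170,250,255,355),side=(155,235,225,325)).items():
    h=cv2.cvtColor(cv2.imread(f"pics/{n}0.png")[r0:r1,c0:c1],cv2.COLOR_BGR2HSV)
    for nm,m in dict(red=cv2.inRange(h,(0,150,70),(8,255,255))|cv2.inRange(h,(172,150,70),(180,255,255)),yel=cv2.inRange(h,(20,120,90),(35,255,255)),blue=cv2.inRange(h,(100,150,60),(125,255,255))).items():
        k,l,s,c=cv2.connectedComponentsWithStats(m)
        for i in range(1,k):
            if s[i,4]>8: print(n,nm,(s[i]+[c0,r0,0,0,0]).tolist(),np.round(c[i]+[c0,r0],1))
```

```text
top red [317, 193, 11, 35, 291] [321.5 211.1]
top yel [301, 191, 7, 8, 44] [303.7 194.1]
top blue [283, 181, 62, 58, 2386] [313.2 211.3]
side red [264, 167, 27, 15, 100] [279.3 175.8]
side red [248, 231, 7, 4, 24] [251.2 232.7]
side yel [316, 164, 9, 17, 119] [320.5 172.1]
side yel [258, 170, 6, 10, 41] [260.4 174. ]
side blue [273, 173, 10, 2, 14] [277.6 173.5]
side blue [291, 175, 10, 4, 14] [296.1 176.4]
side blue [245, 177, 12, 14, 32] [250.5 183.1]
side blue [264, 182, 32, 17, 365] [279.4 189.8]
```

View pics/crop0.png

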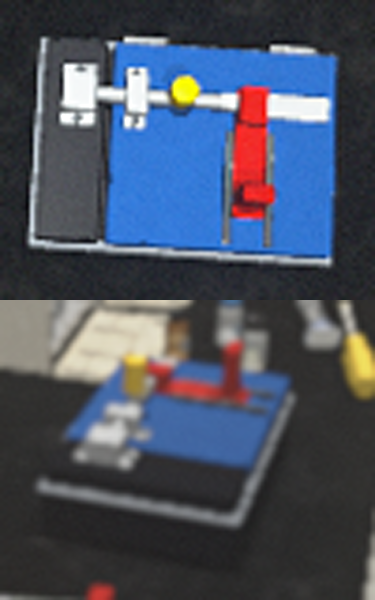

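Crop: in the top view the tab top is at about (324,220) and the knob top at (304.3,193). In the side view they are at (286.6,167) and (260.5,170.5). I'll triangulate these.

Create h.py:
```python
import numpy as np,cv2
from bench import manip, optics, workorder
def ray(m,u,v):
    T=np.array(m["world_from_camera"]); d=np.array([(u-m["cx"])/m["fx"],-(v-m["cy"])/m["fy"],-1.])
    d=T[:3,:3]@d; return T[:3,3],d/np.linalg.norm(d)
def tri(rs):
    A=sum(np.eye(3)-np.outer(d,d) for o,d in rs); b=sum((np.eye(3)-np.outer(d,d))@o for o,d in rs)
    p=np.linalg.solve(A,b); return p,[1000*np.linalg.norm((np.eye(3)-np.outer(d,d))@(p-o)) for o,d in rs]
def plane(m,u,v,z):
    o,d=ray(m,u,v); return o+d*(z-o[2])/d[2]
```

Run:
```python
from h import *
t,s=optics.camera_model("top"),optics.camera_model("side")
for n,a,b in(("tab",(324,220),(286.6,167.5)),("knob",(304.3,193),(260.5,171))):
    print(n,tri([ray(t,*a),ray(s,*b)]),plane(t,*a,.106))
h=cv2.cvtColor(cv2.imread("pics/top0.png")[170:250,255:355],cv2.COLOR_BGR2HSV)
m=cv2.inRange(h,(100,150,60),(125,255,255))
c=max(cv2.findContours(m,0,2)[0],key=cv2.contourArea)
b=cv2.boxPoints(cv2.minAreaRect(c))+[255,170]
P=np.array([plane(t,*p,.06) for p in b]);print(P.round(4))
for i in range(4):
    d=P[(i+1)%4]-P[i];print(np.degrees(np.arctan2(d[1],d[0])),np.linalg.norm(d))
```

```text
tab (array([ 0.46253802, -0.09563119,  0.10363239]), [np.float64(0.7200093736917269), np.float64(0.7200093736917279)]) [ 0.46304005 -0.09514511  0.106     ]
knob (array([ 0.52629673, -0.04963623,  0.10461022]), [np.float64(0.6290653939776125), np.float64(0.6290653939777637)]) [ 0.52669445 -0.0493824   0.106     ]
[[ 0.4298  0.0011  0.06  ]
 [ 0.5648 -0.0069  0.06  ]
 [ 0.5571 -0.1619  0.06  ]
 [ 0.4226 -0.1497  0.06  ]]
-3.3989997803202256 0.13521357213938556
-92.84641470301 0.1551817952896837
174.83221855785752 0.13498283649245124
87.28076604421807 0.15101880476516688
```

The rows are not in the units I measure in: shifts go in shares of 75 cm and turns go in shares of 360 degrees. I convert before sending: 0.34 m is 0.4533, 0.32 m is 0.4267, 16.3 degrees is 0.0453.

Call:
step_hand(ticks=[0.0267,-0.0233,0,0.0056,0.5,0.0667,-0.0587,0,0.0139,0.2,0.1067,-0.0933,0,0.0222,0,0.1467,-0.128,0,0.0306,0,0.1867,-0.164,0,0.0389,0,0.2267,-0.1987,0,0.0453,0,0.2667,-0.2333,0,0.0453,0,0.3067,-0.268,0,0.0453,0,0.3467,-0.304,0,0.0453,0,0.3867,-0.3387,0,0.0453,0,0.4267,-0.3733,0,0.0453,0,0.4533,-0.3973,0,0.0453,0])

```text
clock: 1.1
eef_pos: [0.3998, -0.2162, 0.2224]
eef_rot: [[0.998, -0.059, 0.0], [-0.059, -0.998, 0.001], [0.0, -0.001, -1.0]]
contact_force: [-0.2, -0.4, -1.5]
gripper_width: 0.131
finger_force: 0.0
```

Run:
```python
from h import *
o=manip.get_obs();R=o["eef_rot"];print(np.round(R,3).tolist());print(R.T@(np.array([.487,-.097,.2])-o["eef_pos"]))
```

```text
[[0.998, -0.059, 0.0], [-0.059, -0.998, 0.001], [0.0, -0.001, -1.0]]
[ 0.08007643 -0.12407957  0.02248958]
```

In the tool's units: -0.12 m is -0.16, -0.11 m is -0.1467.

Call:
step_hand(ticks=[0.0267,-0.04,0,0,0,0.0533,-0.08,0.0133,0,0,0.08,-0.12,0.0267,0,0,0.096,-0.1467,0.0267,0,0,0.1067,-0.16,0.0293,0,0,0.1067,-0.16,0.0293,0,0])

```text
clock: 1.6
eef_pos: [0.4864, -0.1024, 0.1996]
eef_rot: [[0.998, -0.057, -0.001], [-0.057, -0.998, 0.001], [-0.002, -0.001, -1.0]]
contact_force: [-0.2, 0.8, 0.0]
gripper_width: 0.007
finger_force: 0.0
```

Run:
```python
from h import *
o=manip.get_obs();m=optics.camera_model("wrist");im=optics.camera("wrist");cv2.imwrite("pics/w1.png",im)
print(np.round(m["world_from_camera"],4).tolist(),m["fx"],m["cx"],m["cy"])
```

```text
[[-0.0571, 0.9554, 0.2896, 0.5639], [-0.9984, -0.0547, -0.0167, -0.1066], [-0.0001, -0.2901, 0.957, 0.3623], [0.0, 0.0, 0.0, 1.0]] 275.3379911453965 261.0215122464814 198.1364830256633
```

View pics/w1.png

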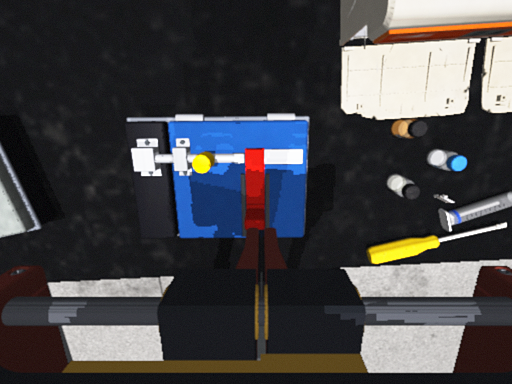

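Wrist view: the case is square to the image. The knob is at (202,162) and the keeper slide at (254,190), with the tab partly hidden behind the fingertips at (262,235). I'll check the knob position against the top/side result.

Run:
```python
from h import *
m=optics.camera_model("wrist");t=optics.camera_model("top");s=optics.camera_model("side")
h=cv2.cvtColor(cv2.imread("pics/w1.png"),cv2.COLOR_BGR2HSV)
for nm,k in dict(red=cv2.inRange(h,(0,150,90),(8,255,255))|cv2.inRange(h,(172,150,90),(180,255,255)),yel=cv2.inRange(h,(20,120,90),(35,255,255))).items():
    k[:,:150]=0;k[:,330:]=0;k[:100]=0;k[245:]=0
    x,y,w,hh=cv2.boundingRect(k);print(nm,x,y,w,hh,cv2.mean(np.argwhere(k).astype(float)[:,::-1])[:2] if 0 else np.argwhere(k)[:,::-1].mean(0))
for u in((202,162),(201,163)):print(plane(m,*u,.106),tri([ray(m,*u),ray(t,304.3,193),ray(s,260.5,171)]))
T=np.linalg.inv(np.array(m["world_from_camera"]))
for p in((.4627,-.0955,.106),(.526,-.0495,.106),tuple(manip.get_obs()["eef_pos"])):
    q=T@np.array([*p,1]);print(m["fx"]*q[0]/-q[2]+m["cx"],m["cy"]+m["fy"]*q[1]/q[2])
```

```text
red 245 148 20 82 [254.59304085 184.68003026]
yel 192 152 22 22 [202.72079772 162.08262108]
[ 0.52409503 -0.05048839  0.106     ] (array([ 0.525481  , -0.0497859 ,  0.10490282]), [np.float64(1.6136943990269321), np.float64(1.4092628716871014), np.float64(0.4073721248444967)])
[ 0.52321237 -0.04943856  0.106     ] (array([ 0.52513045, -0.04922204,  0.10548816]), [np.float64(1.980871927796036), np.float64(1.6378634261807288), np.float64(0.7475027526386521)])
254.2327224996087 220.4262293464304
200.70295742669674 160.0378904832297
261.29820954141854 239.94115399805045
```

In the tool's units: 0.11 m is 0.1467, 0.05 m is 0.0667.

Call:
step_hand(ticks=[0.0027,-0.0067,0.0267,0,0,0.0027,-0.0067,0.0667,0,0,0.0027,-0.0067,0.1067,0,0,0.0027,-0.0067,0.1333,0,0,0.0027,-0.0067,0.1467,0,0,0.0027,-0.0067,0.1467,0,0])

```text
clock: 2.15
eef_pos: [0.4862, -0.1002, 0.0883]
eef_rot: [[0.998, -0.063, -0.004], [-0.063, -0.998, 0.001], [-0.004, -0.0, -1.0]]
contact_force: [-0.3, 1.3, 0.2]
gripper_width: 0.003
finger_force: 0.0
```

In the tool's units: -0.034 m is -0.0453, -0.031 m is -0.0413.

Call:
step_hand(ticks=[-0.0053,-0.004,0,0,0,-0.0107,-0.004,0,0,0,-0.016,-0.004,0,0,0,-0.0213,-0.004,0,0,0,-0.0267,-0.004,0,0,0,-0.032,-0.004,0,0,0,-0.0373,-0.004,0,0,0,-0.0413,-0.004,0,0,0,-0.0453,-0.004,0,0,0,-0.0453,-0.004,0,0,0])

```text
clock: 2.98
eef_pos: [0.4536, -0.0941, 0.0906]
eef_rot: [[0.998, -0.061, -0.001], [-0.061, -0.998, 0.0], [-0.001, -0.0, -1.0]]
contact_force: [1.0, 0.0, 0.8]
gripper_width: 0.006
finger_force: 0.3
```

Call:
step_hand(ticks=[-0.0027,0,0.0013,0,0,-0.0053,0,0.0013,0,0,-0.0067,0,0.0013,0,0,-0.008,0,0.0013,0,0,-0.008,0,0.0013,0,0])

```text
clock: 3.4
eef_pos: [0.4501, -0.0938, 0.0894]
eef_rot: [[0.998, -0.06, 0.005], [-0.06, -0.998, -0.0], [0.005, -0.0, -1.0]]
contact_force: [11.4, 0.0, -4.0]
gripper_width: 0.004
finger_force: 5.7
```

Call:
step_hand(ticks=[-0.0013,0,0,0,0,-0.0027,0,0,0,0,-0.004,0,0,0,0,-0.004,0,0,0,0])

```text
clock: 3.73
eef_pos: [0.4498, -0.0938, 0.0894]
eef_rot: [[0.998, -0.06, 0.012], [-0.06, -0.998, -0.001], [0.012, -0.0, -1.0]]
contact_force: [23.1, -2.4, -10.3]
gripper_width: 0.004
finger_force: 11.8
```

Run:
```python
from h import *
for n in("top","side"): cv2.imwrite(f"pics/{n}1.png",optics.camera(n))
a=cv2.imread("pics/top1.png")[170:250,255:355]; b=cv2.imread("pics/side1.png")[155:235,225:325]
cv2.imwrite("pics/crop1.png",np.vstack([cv2.resize(x,(375,300),interpolation=cv2.INTER_CUBIC) for x in(a,b)]))
```

```text
(no output)
```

View pics/crop1.png

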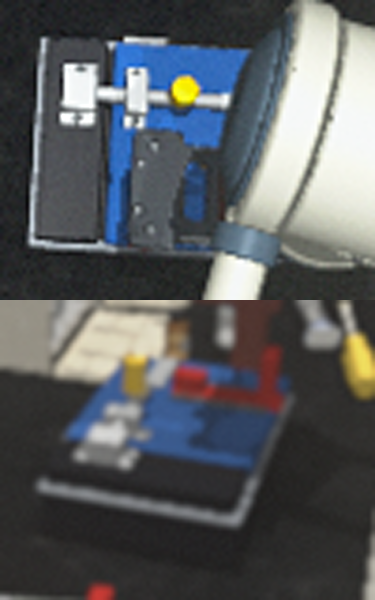

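The keeper is at its stop: 23 N on the tool, and the tab has moved about 28 mm in the side view (crop x 231→271), with its nose clear of the bolt's tail. Backing off and rising.

In the tool's units: 0.075 m is 0.1, -0.05 m is -0.0667.

Call:
step_hand(ticks=[0.0107,0,0,0,0,0.024,0,0,0,0,0.0267,0,-0.0267,0,0,0.0267,0,-0.0667,0,0,0.0533,-0.0267,-0.0667,0,0,0.08,-0.0667,-0.0667,0,0,0.1,-0.0933,-0.0667,0,0,0.1,-0.0933,-0.0667,0,0,0.1,-0.0933,-0.0667,0,0])

```text
clock: 4.58
eef_pos: [0.5238, -0.0276, 0.1384]
eef_rot: [[0.998, -0.059, -0.003], [-0.059, -0.998, -0.0], [-0.003, 0.0, -1.0]]
contact_force: [0.2, -0.3, 0.6]
gripper_width: 0.003
finger_force: 0.0
```

Run:
```python
from h import *
o=manip.get_obs();print(o["eef_rot"].T@(np.array([.527,-.0185,.0885])-o["eef_pos"]))
m=optics.camera_model("top");im=optics.camera("side");s=optics.camera_model("side")
h=cv2.cvtColor(im,cv2.COLOR_BGR2HSV);k=cv2.inRange(h,(0,150,70),(8,255,255))|cv2.inRange(h,(172,150,70),(180,255,255))
k[:150]=0;k[200:]=0;k[:,:240]=0;k[:,310:]=0
p=np.argwhere(k);print(p.min(0),p.max(0))
```

```text
[ 0.00287069 -0.0092813   0.04993754]
[167 272] [183 299]
```

In the tool's units: 0.05 m is 0.0667, 0.035 m is 0.0467.

Call:
step_hand(ticks=[0.004,-0.012,0,0,0,0.004,-0.012,0.02,0,0,0.004,-0.012,0.0467,0,0,0.004,-0.012,0.0667,0,0,0.004,-0.012,0.0667,0,0])

```text
clock: 5.05
eef_pos: [0.5255, -0.0198, 0.0859]
eef_rot: [[0.998, -0.062, -0.006], [-0.062, -0.998, 0.001], [-0.006, -0.0, -1.0]]
contact_force: [-0.5, -0.2, -1.0]
gripper_width: 0.006
finger_force: 0.0
```

Call:
step_hand(ticks=[0,0.0067,0,0,0,0,0.0133,0,0,0,0,0.0187,0,0,0,0,0.024,0,0,0,0,0.0293,0,0,0,0,0.0347,0,0,0,0,0.04,0,0,0,0,0.0453,0,0,0,0,0.0507,0,0,0,0,0.0507,0,0,0])

```text
clock: 5.88
eef_pos: [0.5256, -0.0583, 0.0897]
eef_rot: [[0.998, -0.061, 0.0], [-0.061, -0.998, -0.001], [0.0, 0.001, -1.0]]
contact_force: [-0.1, -0.7, 0.6]
gripper_width: 0.006
finger_force: 0.0
```

Run:
```python
from h import *
a=optics.camera("wrist")[120:270,160:360];b=optics.camera("side")[155:235,225:325]
cv2.imwrite("pics/crop2.png",np.hstack([cv2.resize(a,(400,300)),cv2.resize(b,(375,300),interpolation=cv2.INTER_CUBIC)]))
```

```text
(no output)
```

View pics/crop2.png

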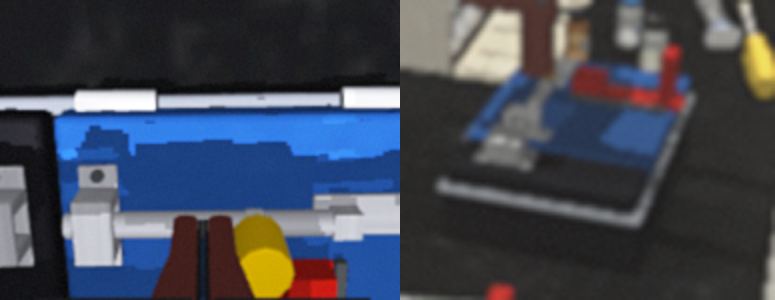

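The wrist crop shows the fingers against the knob, at about (262,255) in the crop. The bolt has left the strike and the rod is sliding right. I'll push on to the stop.

In the tool's units: 0.011 m is 0.0147, 0.009 m is 0.012.

Call:
step_hand(ticks=[0,0.004,0,0,0,0,0.008,0,0,0,0,0.012,0,0,0,0,0.0147,0,0,0,0,0.0147,0,0,0])

```text
clock: 6.4
eef_pos: [0.5247, -0.0688, 0.0893]
eef_rot: [[0.998, -0.061, -0.001], [-0.061, -0.998, -0.0], [-0.001, 0.0, -1.0]]
contact_force: [-0.3, 0.7, 0.0]
gripper_width: 0.005
finger_force: 0.4
```

Call:
step_hand(ticks=[0,0.0027,0,0,0,0,0.0053,0,0,0,0,0.0053,0,0,0])

```text
clock: 6.65
eef_pos: [0.5246, -0.0703, 0.0894]
eef_rot: [[0.998, -0.059, -0.0], [-0.059, -0.998, 0.005], [-0.001, -0.004, -1.0]]
contact_force: [0.8, 8.6, -1.5]
gripper_width: 0.006
finger_force: 4.6
```

In the tool's units: 0.004 m is 0.0053, 0.002 m is 0.0027.

Call:
step_hand(ticks=[0,0.0027,0,0,0,0,0.0053,0,0,0,0,0.0053,0,0,0,0,0.0053,0,0,0])

```text
clock: 6.98
eef_pos: [0.5246, -0.0707, 0.0895]
eef_rot: [[0.998, -0.057, -0.0], [-0.057, -0.998, 0.011], [-0.001, -0.011, -1.0]]
contact_force: [-0.0, 20.9, 0.6]
gripper_width: 0.005
finger_force: 10.4
```

Call:
step_hand(ticks=[0,-0.016,0,0,0,0,-0.0293,0,0,0,0,-0.0293,-0.0267,0,0,0,-0.0293,-0.0667,0,0,0,-0.04,-0.1067,0,0,-0.0267,-0.08,-0.1467,0,0,-0.0267,-0.12,-0.1733,0,0,-0.0267,-0.16,-0.1733,0,0,-0.0267,-0.2,-0.1733,0,0,-0.0267,-0.2,-0.1733,0,0,-0.0267,-0.2,-0.1733,0,0])

```text
clock: 7.9
eef_pos: [0.5136, 0.0753, 0.2198]
eef_rot: [[0.998, -0.058, 0.0], [-0.058, -0.998, -0.001], [0.001, 0.001, -1.0]]
contact_force: [-0.7, -0.4, 0.3]
gripper_width: 0.007
finger_force: 0.0
```

Run:
```python
from h import *
a=optics.camera("top")[170:250,255:355];b=optics.camera("side")[155:235,225:325]
cv2.imwrite("pics/crop3.png",np.hstack([cv2.resize(x,(375,300),interpolation=cv2.INTER_CUBIC) for x in(a,b)]))
```

```text
(no output)
```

View pics/crop3.png

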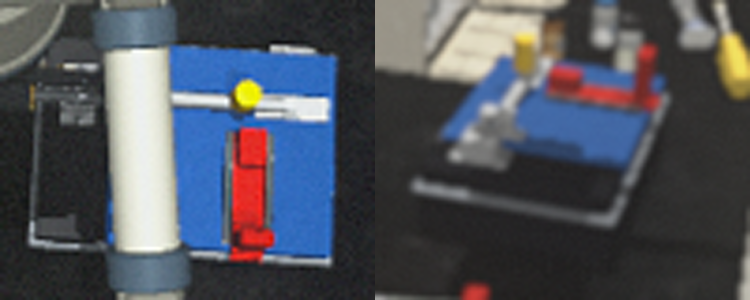

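Both are drawn back. The knob went from crop x 185 to 246 (about 38–40 mm) and the tab from crop y 188 to 238 (about 30 mm). The arm is clear, so I'm handing in.

```bash
python3 -c "
from bench import manip, optics, workorder
print(workorder.close_job())"
```

```text
the job is handed in; nothing more can be done
None
```

The blue case is unlocked: its keeper and bolt were each pushed to their stops and let go. The grey case was never approached, and the job was handed in at about 8 s.

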